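Snug up the taper plug of a welded header

ROBOT

A 6-joint arm with a two-finger parallel gripper is mounted at the origin on the work surface. World frame = base frame: x ahead of the robot, y to its left, z up, the work surface at z = 0. Lengths are in mm, angles in rad, forces in N, time in s.
With the tool pointing down it reaches from about 275 to 975 mm from the base axis. Payload 8.4 kg.
Tool frame: the origin (TCP) lies at the very end of the fingers, on their centre line; the grasp point (between the pads) lies 19 mm behind it (env.pinch_z is the distance from the TCP to the grasp point, in mm); z points along the fingers, y is the line along which they close (so a half turn about z gives the same grasp; the last joint's range is limited). The gripper opens to 92 mm and grips with 3 to 60 N. Pads are 20 mm wide; open, the fingers measure 128 mm over their backs; the gripper's body (75 mm by 189 mm) begins 69 mm behind the grasp point.
Start: joints at [1.269, 0.353, 1.633, -0, 1.155, -0.002], TCP at [184.579, 597.125, 214.583] pointing down, gripper open.
Joint ranges: [-2.63, 2.63], [-0.92, 2.1], [0.06, 2.66], [-1.3, 4.44], [0, 2.69], [-3.02, 3.02]. Speed limits (rad/s): [2.22, 2.22, 2.79, 3.14, 3.14, 3.14].

INTERFACE

Orientations are given as a rotation vector (axis times angle).
In Python, from rig import env, command_gripper, solve_ik, optics, ticket, read_time, read_joint_pos, read_dq, read_joint_torque, read_tcp_pos, read_tcp_rot, read_ft_force, read_torque, read_finger_gap, read_grip_force gives the robot as it stands. The module is installed in compiled form; this text tells all that it offers. Calls block until the motion is done:
- env.move_ptp(position, orientation): joint-space move of the TCP to a pose.
- env.move_linear(position, rotation=None, max_speed=150): straight line of the TCP; rotation=None keeps the orientation; max_speed is the mean speed in mm/s.
- env.move_j(angles): joint-space move.
- command_gripper(opening, force=None): finger opening in mm; force is the grip in N (None keeps the last); returns when the fingers have stopped.
- env.wait(seconds).
- solve_ik(position, orientation): joint angles nearest the present ones, or None.
- optics.grab_frame(name): name is "side" or "top"; returns (picture, depth): 480x640x3 uint8, red, green, blue; 480x640 float32, mm along the optical axis (not along the pixel's ray), 0 where there is no reading.
- optics.camera_model(name): a dict with "camera_matrix" (3x3 intrinsics, pixels), "k1" (the pictures are not rectified: a ray, as slopes to the right and down, at radius r is drawn at 1 + k1 r^2 times it, then the intrinsics apply), "world_to_cam" (4x4, takes a point from world to camera coordinates). Camera axes: x right, y down, z forward; pixel columns grow to the right and rows downward; lengths in mm; the calibration is good to about 2 mm. A picture is of the moment at which its call begins. camera_model takes no time and is no camera call.
A pose or a line that the arm cannot do raises env.Unreachable and nothing moves.
- ticket.job_done(): hands the job in; it is judged then, once.
Readings, each from a call of its own:
- read_time(): time.
- read_joint_pos(): joint angles.
- read_dq(): joint speeds.
- read_joint_torque(): joint torques, N m.
- read_tcp_pos(): TCP position.
- read_tcp_rot(): TCP orientation.
- read_ft_force(): force on the tool from outside, world axes, zero at the start.
- read_torque(): the same for the moment, N m.
- read_finger_gap(): finger opening in mm.
- read_grip_force(): force on a finger pad.
Only numpy, scipy, OpenCV 4.12 (cv2) and the standard library are available. Lean on these libraries where they do the work, as an engineer would, in place of code of your own. Each camera call takes 0.05 s, during which the arm holds its last target. There are 200 camera calls.

TASK

The welded pipe header on the table is due for its pressure test, but the large square-head taper plug in its top has only been started by hand. Screw it in clockwise until you feel its taper bite, then about an eighth of a turn more so that it sits snug, and never more than a quarter turn past the bite. Leave it tight, let go of it, and leave the tools and parts lying about where they are.

Things in the scene. Friction and masses are not known exactly. Their poses are not given: they have to be found in the camera images.
- plug_head (a point): centre of the square head of the plug to tighten, a 2-inch steel taper pipe plug (bright head, dark pasted thread) upright in the port on top of the pipe. The head has upright flats 33 mm across and is 36 mm tall: its top 18 mm above this point, its shoulder (top of the 61 mm round thread) 18 mm below, the port's mouth 29 mm (28 mm once it bites) below. z up, x and y square to the flats; arbitrary yaw at the start
- plug: the same plug, same origin and axes. It turns about z only: clockwise seen from above (falling yaw) screws it in, 2.2 mm down a turn. It runs with a light drag under 0.1 N m for the first 1 to 4 rad, a different amount each time; then its taper bites (joint bite). Turning it back runs it out again. A grip of 60 N on two flats carries all these moments
- bite (a joint): how far the plug has been turned in since its taper bit in the port, rad: 0 until then. The moment felt at the grip jumps from under 0.1 to 0.7 N m at the bite and climbs 0.4 N m per further rad, also while held still. Plug and thread give by 0.1 to 0.15 rad before the bite grows, and the plug springs back by that when let go; the bite itself stays. Snug: 0.3 to 1.6, best 0.8
- port: aluminium half coupling welded on top of the pipe, 76 mm across, into which the plug screws. The origin is the centre of its mouth, 190 mm above the table; z points up along the plug's axis
- header: the workpiece: aluminium pipe, 89 mm diameter, lying level and held fast on two black V-blocks, 380 mm long, axis 110 mm above the table. Origin on the table below its middle; y runs along the pipe. Plug port at y = +75 mm; small port with a hex plug, already fast, at y = -40 mm (196 mm high); 65 mm gauge at y = -115 mm (262 mm high); 200 mm flange at y = -160 to -180 mm
- spanner: open-end spanner, 260 mm long, lying flat in front of the pipe; origin on the table below it
- paste: jar of jointing paste, 60 mm across, 85 mm tall, behind the pipe; origin on the table below it
- spare_plug: spare smaller square-head plug, 48 mm tall, standing loose on the table behind the pipe; origin on the table below it
- slag_hammer: slag hammer with wooden grip, 260 mm long, lying on the left; origin on the table below it
- magnet: red welding magnet plate, 120 mm, lying on the right; origin on the table below it

How it is judged:
By the outcome, as a careful person would: the job done as asked, in the order asked, and still so for the second after the job is handed in, with the robot touching nothing.
It also fails if it takes over 58 s, if anything falls off the work surface, if the arm or the gripper's body presses on something with over 40 N, if the wrist force passes 120 N, or if a joint passes its speed limit or range.

## Working session

There is one attempt and no reset: what is moved stays moved. The work goes in short steps, each a Python script; the robot and the scene stay as the last script left them, time stands still between calls to the robot, and variables do not carry over. Pictures are saved under pics/ and viewed, at most 10 in all, crops included, and the job is handed in when it is done.

```bash
mkdir -p pics; python3 - <<'E'
from rig import *
import cv2,numpy as np
for n in("top","side"):
    p,d=optics.grab_frame(n); np.savez(f"{n}.npz",p=p,d=d)
    cv2.imwrite(f"pics/{n}0.png",p[:,:,::-1])
    m=optics.camera_model(n); print(n,m["camera_matrix"].tolist(),m["k1"],np.round(m["world_to_cam"],3).tolist())
print(read_time(),read_tcp_rot(),read_torque(),env.pinch_z)
E
```

```text
top [[559.9881114378887, 0.0, 327.3899891309954], [0.0, 559.9881114378887, 242.73220534047698], [0.0, 0.0, 1.0]] -0.15563138150590397 [[0.016, -1.0, 0.006, -27.286], [-0.985, -0.017, -0.172, 586.081], [0.173, -0.003, -0.985, 1389.104], [0.0, 0.0, 0.0, 1.0]]
side [[489.28927142124894, 0.0, 317.74024726681597], [0.0, 489.28927142124894, 240.07824823126214], [0.0, 0.0, 1.0]] 0.0025655767760091896 [[0.951, -0.309, -0.005, -524.805], [-0.196, -0.59, -0.784, 236.089], [0.239, 0.746, -0.621, 1263.21], [0.0, 0.0, 0.0, 1.0]]
0.1 [-4.69170101e-01 -3.10617596e+00  1.83524877e-03] [-0.0133683   0.04035716 -0.04407438] 18.700000000000003
```

View pics/top0.png

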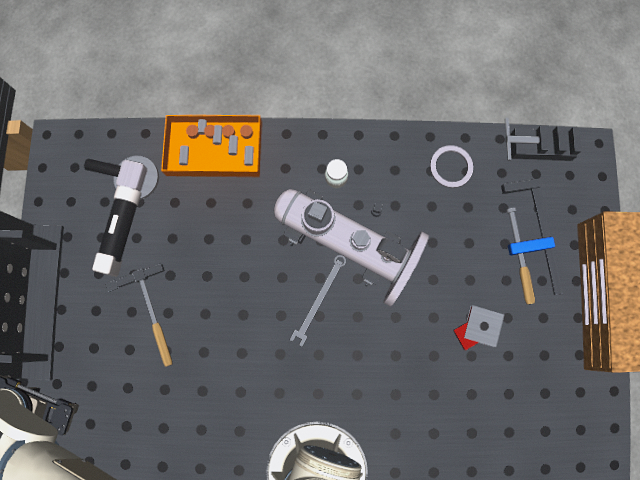

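View pics/side0.png

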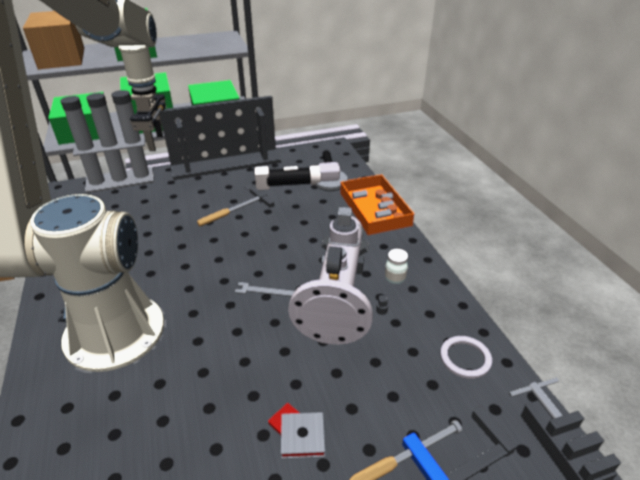

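The top view shows the plug head at about (319,211), the small hex plug at (360,240), the gauge at (391,250) and the flange at (410,268). In the side view the plug is at about (344,215). I'll segment the head top by depth.

```bash
cat > h.py <<'E'
from rig import *
import cv2,numpy as np
def pts(n,uv,d=None,z=None):
    m=optics.camera_model(n);K=m["camera_matrix"];T=m["world_to_cam"]
    s=cv2.undistortPoints(np.float64(uv).reshape(-1,1,2),K,np.array([m["k1"],0,0,0.])).reshape(-1,2)
    r=np.c_[s,np.ones(len(s))]; R=T[:3,:3]; c=-R.T@T[:3,3]; w=r@R
    t=np.asarray(d)[:,None] if d is not None else ((z-c[2])/w[:,2])[:,None]
    return c+w*t
E
python3 - <<'E'
from h import *
f=np.load("top.npz");p,d=f["p"],f["d"]
v,u=np.mgrid[190:235,295:345]; v,u=v.ravel(),u.ravel()
P=pts("top",np.c_[u,v],d[v,u])
k=(P[:,2]>228)&(P[:,2]<250); print(k.sum(),np.median(P[k],0),np.percentile(P[k,2],[5,95]))
Q=pts("top",np.c_[u,v][k],z=237.)[:,:2].astype(np.float32)
print("rect",cv2.minAreaRect(Q))
M=np.zeros((45,50),np.uint8);M[v[k]-190,u[k]-295]=255
print(cv2.minAreaRect(np.c_[u,v][k].astype(np.float32)))
k2=(P[:,2]>180)&(P[:,2]<200);print("port",k2.sum(),cv2.minEnclosingCircle(P[k2,:2].astype(np.float32)))
A=pts("top",[[360,239],[391,249]],z=200.);print(A)
c=cv2.resize(p[185:285,270:440],None,fx=4.5,fy=4.5,interpolation=2)
cv2.imwrite("pics/crop.png",c[:,:,::-1])
E
```

```text
216 [628.10957241   7.35957524 236.1044256 ] [232.0914502  240.12871468]
rect ((627.5509033203125, 6.4302825927734375), (33.479393005371094, 33.996768951416016), 65.23812866210938)
((317.5, 210.5), (14.758048057556152, 14.758048057556152), 26.56505012512207)
port 442 ((628.6571655273438, 6.6307172775268555), 38.3996467590332)
[[ 570.36472323  -92.23132051  200.        ]
 [ 548.1798102  -163.90076407  200.        ]]
```

View pics/crop.png

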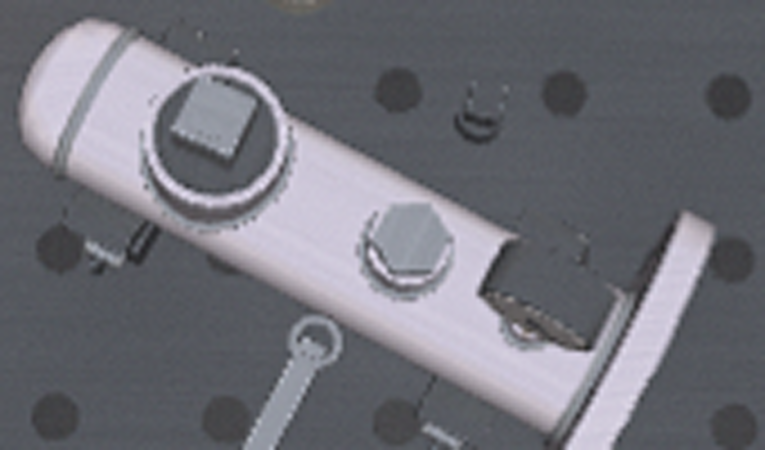

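```bash
python3 - <<'E'
from h import *
from scipy.spatial.transform import Rotation as R
print(R.from_rotvec(read_tcp_rot()).as_matrix().round(3).tolist(), read_joint_pos())
for k in range(4):
    a=np.deg2rad(65.2+90*k)
    r=(R.from_euler('z',a)*R.from_euler('x',np.pi)).as_rotvec()
    q=solve_ik([628,6.8,206],r); print(k,None if q is None else np.round(q,3))
E
```

```text
[[-0.955, 0.295, -0.0], [0.295, 0.955, -0.001], [0.0, -0.001, -1.0]] [ 1.26857799e+00  3.53560612e-01  1.63402979e+00  4.21897001e-06
  1.15518495e+00 -2.39786916e-03]
0 [ 0.008  0.366  1.635 -0.     1.141  0.441]
1 [ 0.008  0.366  1.635  0.     1.141 -1.13 ]
2 [ 0.008  0.366  1.635  0.     1.141 -2.7  ]
3 [ 0.008  0.366  1.635 -0.     1.141  2.012]
```

```bash
python3 - <<'E'
from h import *
from scipy.spatial.transform import Rotation as R
r=(R.from_euler('z',np.deg2rad(245.2))*R.from_euler('x',np.pi)).as_rotvec()
env.move_linear([184.6,597.1,330])
q=solve_ik([628,6.8,330],r); print(q)
env.move_j(q); print(read_time())
env.move_linear([628,6.8,207],max_speed=100)
env.wait(.2);print(read_time(),read_ft_force(),read_torque())
command_gripper(40,20); 
print(read_finger_gap(),read_ft_force())
p,d=optics.grab_frame("top"); cv2.imwrite("pics/g.png",cv2.resize(p[150:280,230:420],None,fx=4,fy=4)[:,:,::-1])
command_gripper(0,15);env.wait(.3)
print(read_time(),read_finger_gap(),read_grip_force(),read_ft_force(),read_torque(),read_tcp_pos(),read_joint_pos())
E
```

```text
[ 0.00843921  0.27431164  1.48787976  0.          1.37940125 -2.70031179]
3.625
5.2083 [ 0.79280463  0.75212847 -0.42741112] [ 0.02163999  0.05410053 -0.00246546]
40.106328285699526 [-0.20458313  0.23958559  0.30731152]
6.7083 33.10443614436397 14.989332854747772 [ 0.1369069  -0.05107486  0.89545647] [0.07458998 0.11776003 0.0194533 ] [627.9570599    6.83043829 207.00703097] [ 8.46526797e-03  3.64604782e-01  1.63411491e+00  4.41347300e-05
  1.14296482e+00 -2.70029873e+00]
```

View pics/g.png

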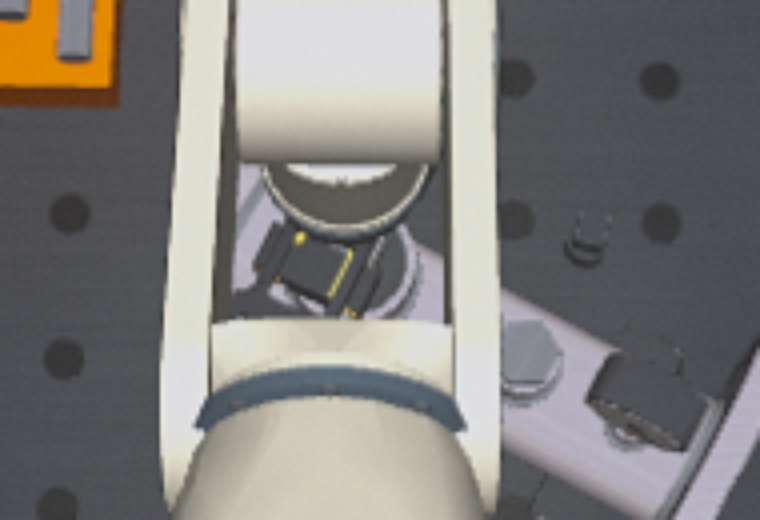

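The fingers hold the head on its flats: gap 33.1 mm, no side load. Next I'll grip at 60 N and turn until it bites.

```bash
cat > turn.py <<'E'
from h import *
from scipy.spatial.transform import Rotation as R
def turn(q,da):
    """screw in by da rad: q6 turns, the TCP follows the thread"""
    p=np.array(read_tcp_pos());p[:2]=[628,6.8]
    a=2.2*da/(2*np.pi)
    r=(R.from_euler('z',-da)*R.from_rotvec(turn.r)).as_rotvec()
    turn.z-=a; turn.r=r; s=solve_ik([628,6.8,turn.z],r)
    q=np.array(s); env.move_j(q); return q
def tz(n=6):
    v=[]
    for _ in range(n): env.wait(.02); v.append(read_torque()[2])
    return np.mean(v)
turn.r=np.array(read_tcp_rot()); turn.z=read_tcp_pos()[2]
E
python3 - <<'E'
from turn import *
command_gripper(0,60);env.wait(.2)
q=np.array(read_joint_pos());b=tz(10);print(read_time(),b)
for i in range(30):
    q=turn(q,.12); t=tz(); print(round(read_time(),2),round(q[5],3),round(t,3))
    if abs(t)>.4 or read_time()>35: break
print(read_ft_force(),read_finger_gap(),read_tcp_pos())
E
```

```text
7.2917 0.015183614713794985
7.64 -2.58 -0.066
7.99 -2.46 -0.052
8.34 -2.34 -0.042
8.69 -2.22 -0.056
9.04 -2.1 -0.051
9.39 -1.98 -0.033
9.74 -1.86 -0.046
10.09 -1.74 -0.036
10.44 -1.62 -0.019
10.79 -1.5 -0.038
11.14 -1.38 -0.047
11.49 -1.26 -0.041
11.84 -1.14 -0.01
12.19 -1.02 -0.016
12.54 -0.9 -0.051
12.89 -0.78 -0.033
13.24 -0.66 -0.039
13.59 -0.54 -0.021
13.94 -0.42 -0.03
14.29 -0.3 0.513
[ 2.85179211 -7.7250699  -2.06438595] 32.6620332507752 [627.88317398   5.6182276  206.21576649]
```

```bash
python3 - <<'E'
from turn import *
q=np.array(read_joint_pos())
for i in range(9):
    q=turn(q,.1); t=tz(10); print(round(read_time(),2),np.round(q[5],3),round(read_joint_pos()[5],3),round(t,3),np.round(read_ft_force(),1))
    if t>1.03: break
print(read_finger_gap(),read_tcp_pos())
E
```

```text
14.71 -0.202 -0.206 0.501 [ 1.6 -8.7 -1.8]
15.12 -0.103 -0.106 0.519 [ 1.1 -8.3 -0. ]
15.54 -0.003 -0.007 0.556 [-0.1 -8.8  0.7]
15.96 0.097 0.093 0.606 [-0.2 -8.1 -0.2]
16.38 0.197 0.193 0.627 [ 0.1 -8.5  1. ]
16.79 0.297 0.293 0.691 [-0.4 -8.   0.6]
17.21 0.397 0.393 0.719 [-1.2 -7.2  0.7]
17.62 0.497 0.493 0.752 [-1.3 -8.5  1.8]
18.04 0.597 0.592 0.794 [-2.1 -7.8  3.6]
32.56659543711276 [627.30068006   5.66799124 206.1731841 ]
```

```bash
python3 - <<'E'
from h import *
command_gripper(80);env.wait(.2);print(read_finger_gap(),read_ft_force(),read_torque())
x,y,z=read_tcp_pos()
env.move_linear([x,y,330]); q=np.array(read_joint_pos());q[0]+=.6;env.move_j(q);env.wait(.3)
print(read_time(),read_ft_force(),read_torque())
p,d=optics.grab_frame("top")
v,u=np.mgrid[190:235,295:345]; v,u=v.ravel(),u.ravel()
P=pts("top",np.c_[u,v],d[v,u]);k=(P[:,2]>228)&(P[:,2]<250)
print(k.sum(),np.median(P[k],0),cv2.minAreaRect(pts("top",np.c_[u,v][k],z=236.)[:,:2].astype(np.float32)))
cv2.imwrite("pics/after.png",cv2.resize(p[185:285,270:440],None,fx=4.5,fy=4.5,interpolation=2)[:,:,::-1])
E
```

```text
79.98964186052667 [0.03120189 0.33008343 0.28468467] [-0.09612636  0.07157977  0.03507605]
21.725 [0.25433669 0.39444669 0.65372224] [-0.02237575  0.05225843 -0.00854503]
215 [628.02882109   7.34483157 235.2771357 ] ((628.0107421875, 6.937223434448242), (33.347190856933594, 33.83019256591797), 62.780277252197266)
```

View pics/after.png

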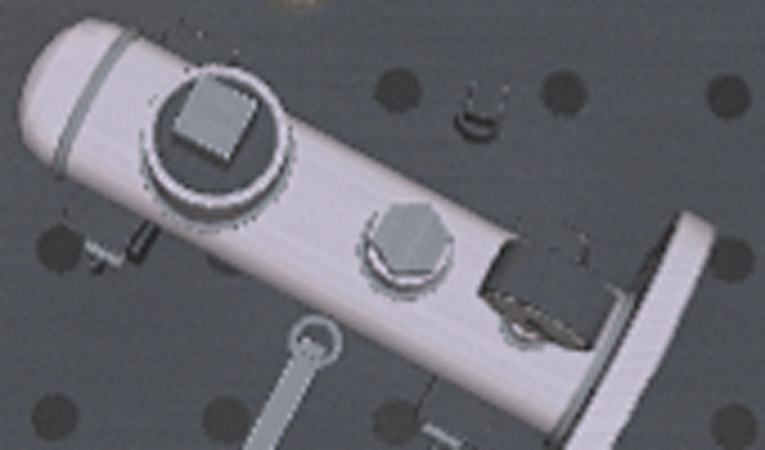

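The head now sits square at a yaw of about 62.8°. I expected about 64° after 3.29 rad of turning and the springback, so the grip did not slip. That puts the bite at about 0.75–0.9 rad. The arm is clear of everything.

```bash
python3 -c "
from rig import *
print(ticket.job_done())"
```

```text
the job is handed in; nothing more can be done
None
```

The plug is screwed in clockwise to about 0.8 rad (an eighth of a turn) past its bite and let go, and the job is handed in; that figure rests on the turn angle and a look afterwards, as the moment at the grip read about 0.2 N m below the stated values though its climb per rad matched.

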